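# Mount the treat tube in the dog's tumbler stand

## Task

Pull the orange treat tube out of its slanted green holder and mount it in the dog's tumbler stand, between the steel pin on the wooden post and the steel pin on the blue sliding tailstock. Push the tailstock in gently, just until both pins are seated snugly in the ends of the tube and the tube is carried by the pins alone, level and lifted off the white rests. Leave the bowl, the bone and the coaster where they are.

Things in the scene. Friction and masses are not known exactly. Their poses are not given: they have to be found in the camera images.
- tube: Treat tube: orange straight tube, 26 mm in diameter and 130 mm long, white end sleeves of the same diameter, mass about 90 g. Each end has a round bore 16 mm in diameter and 20 mm deep. Both ends are alike. Origin at its middle, z along its axis; at the start +z points up out of the holder.
- tube_top (a point): Centre of the tube's end face at z = +65 mm, the upper end at the start.
- tube_foot (a point): Centre of the tube's other end face, z = -65 mm, the lower end at the start.
- rack: Fixed holder: dark wooden base 130 x 90 x 12 mm, a green square well on it that leans 30 degrees from vertical towards the holder's +x. The tube stands in the well with a little play and leans the same way. Origin at the centre of the base's underside, z up.
- rack_mouth (a point): Centre of the well's mouth. The well is 40 x 40 mm outside, 30 x 30 mm inside, 70 mm deep along its axis; the tube juts about 60 mm out of the mouth. Pull it out along its own axis.
- stand: Fixed tumbler stand: wooden base 100 x 320 x 15 mm, origin at the centre of its underside, z up. The common axis of both pins runs along y at x = 0, z = 75 mm. Both pins are alike: steel cones, tip 4 mm in diameter, widening to 20 mm over 14 mm of length. Seated, they reach about 10 mm into the tube's bores and lift it from the rests until its axis is at z = 75 mm.
- stand_post (a point): Point on the pin axis on the inner (+y) face of the wooden post at the stand's -y end (50 mm wide, 26 mm thick, top 18 mm above the pin axis). The head pin juts from here towards +y. How far it is screwed out differs each time and is not reported: its tip is 16.5 to 42.5 mm from this point. It does not move in use.
- stand_lay (a point): A good place for the tube's middle when laid in the two white V-shaped rests, axis along the stand's y, -y end clear of the head pin. A laid tube's axis is 3 mm below the pin axis. The rests are 8 mm thick, centred 55 mm to -y and 14 mm to +y of this point. The tailstock then slides the tube 10 to 45 mm towards -y onto the head pin.
- tail: Sliding tailstock at the stand's +y end: blue block 56 (x) by 40 mm (y), top 14 mm above the pin axis. Origin at the tip of its cone, which points to -y; axes as the stand's. Slides 86 mm along y; open, its tip is 92 mm to +y of stand_lay; starts up to 15 mm closed. No spring: about 5 N of friction holds it. Feel for the seat: pushing 5 to 15 N above friction seats the tube; over 30 N is too hard.
- tail_fin (a point): Centre of the top of the tailstock's yellow fin, 58 mm above the pin axis and 36 mm from the cone's tip. The fin is 30 mm (x) by 16 mm (y) and stands 44 mm above the blue block; it can be pinched from above or pushed from behind (its +y side) with shut fingers.
- bowl: Empty stainless steel pet bowl, 150 mm across, 50 mm high, loose. Origin under its centre. Leave alone.
- bone: Red rubber chew bone, about 132 x 58 x 32 mm, loose, lying. Origin under its centre, x along its length. Leave alone.
- coaster: Blue ceramic coaster, 96 mm across, 9 mm thick, loose. Origin under its centre. Leave alone.
There are look-alikes about, which are no part of the job. Leave any yellow look-alike of the tube alone. There is more than one size of the rack; the job needs the larger.

How it is judged:
By the outcome, as a careful person would: the job done as asked, in the order asked, and still so for the second after the job is handed in, with the robot touching nothing.
It also fails if it takes over 58 s, if anything falls off the work surface, if the arm or the gripper's body presses on something with over 40 N, if the wrist force passes 120 N, or if a joint passes its speed limit or range.

## Robot

A 6-joint arm with a two-finger parallel gripper is mounted at the origin on the work surface. World frame = base frame: x ahead of the robot, y to its left, z up, the work surface at z = 0. Lengths are in m, angles in rad, forces in N, time in s.
With the tool pointing down it reaches from about 0.35 to 0.775 m from the base axis. Payload 7.3 kg.
Tool frame: the origin (TCP) lies on the centre line of the jaws, within the pads' length; the fingertips stand 22 mm ahead of it and the grasp point (between the pads) lies 3 mm ahead of it; z points along the fingers, y is the line along which they close (so a half turn about z gives the same grasp; the last joint's range is limited). The gripper opens to 92 mm and grips with 3 to 60 N. Pads are 19 mm wide; open, the fingers measure 130 mm over their backs; the gripper's body (75 mm by 190 mm) begins 47 mm behind the grasp point.
Start: joints at [-1.26, 0.342, 1.524, -0, 1.275, -0.146], TCP at [0.232, -0.471, 0.249] pointing down, gripper open.
Joint ranges: [-2.53, 2.53], [-0.77, 2.02], [0.04, 2.7], [-1, 4.14], [0.28, 2.66], [-3.11, 3.11]. Speed limits (rad/s): [2.57, 2.57, 3.14, 3.14, 3.14, 3.14].

## Interface

Orientations are given as [roll, pitch, yaw] about the fixed x, y, z axes, in that order (R = Rz(yaw) Ry(pitch) Rx(roll)).
In Python, from cell import ctrl gives the robot as it stands.
- The arm moves only by the tool apply_moves, never from a script. Its argument "moves" is a list of rows, each a list of 3 entries, a list of its own where there are three numbers: the finger opening in mm, from 0 to 91.8, then the shift along the tool's x, y, z in mm, then the turn about the tool's z in rad. In form: [[jaw, [tx, ty, tz], twist], ...]. A call has 1 to 12 rows; each row is the pose to reach, as a shift and turn from the pose commanded when the call began, along the tool's axes at that moment; what a row does not reach only later rows make up. A row lasts 1/8 s, in which the tool goes at most 62.5 mm and 10.7 degrees, less where a joint would pass 70% of its speed; a pose out of reach is approached as far as the arm can. A call with a gripper value outside its range is refused whole. The fingers move at their own pace and stop on an object; the grip force is fixed at half the most. Time passes only in rows, so rows that repeat a pose let the fingers close. It gives the time, the measured TCP pose, the force, the opening and the grip force at its end, in the units of the state.
- ctrl.sense(): the state, without advancing time (a new reading comes with each control period).
- ctrl.grab_frame(name): name is "scene" or "top" or "wrist"; returns a dict with "image" (400x640x3 uint8, red, green, blue), "fx", "fy", "cx", "cy" (pixels), "dist_coeffs" ([k1, k2, p1, p2, k3] as OpenCV has them; the pictures are not rectified), "world_to_cam" (4x4, takes a point from world to camera coordinates); the wrist camera has in their place "hand_eye" (4x4, takes a point from camera to tool coordinates, whose origin is the TCP and whose axes are the flange's). Camera axes: x right, y down, z forward; pixel columns grow to the right and rows downward; lengths in m; the calibration is good to about 2 mm. A picture is of the moment at which its call begins: read the wrist's pose just before it. There is no depth.
- ctrl.finish_job(): hands the job in; it is judged then, once.
The state is a dict: "clock": time; "joint_positions": joint angles; "dq": joint speeds; "joint_efforts": joint torques, N m; "eef_pos": TCP position; "ee_rot": TCP orientation; "wrist_force": force on the tool from outside, world axes, zero at the start; "wrist_torque": the same for the moment, N m; "gripper_width": finger opening in m; "gripper_force": force on a finger pad.
Only numpy, scipy, OpenCV 4.12 (cv2) and the standard library are available. Lean on these libraries where they do the work, as an engineer would, in place of code of your own. Each camera call takes 0.05 s, during which the arm holds its last target. There are 200 camera calls.

## Working session

There is one attempt and no reset: what is moved stays moved. The work goes in short steps, Python scripts to look and compute and a tool call to move; the robot and the scene stay as the last step left them, time stands still between calls to the robot, and variables do not carry over. Pictures are saved under pics/ and viewed, at most 10 in all, crops included, and the job is handed in when it is done.

Besides the shell and the picture viewer there is one more tool, called as name([rows], argument=value, ...), one row to a line, values as JSON. apply_moves: Moves the arm, as the interface text tells. Its arguments: {"type":"object","properties":{"moves":{"type":"array","items":{"type":"array"}}},"required":["moves"]}

```bash
mkdir -p pics; ls
python3 - <<'E'
from cell import ctrl
import cv2,pickle
d={}
for n in("scene","top","wrist"):
    s=ctrl.sense();f=ctrl.grab_frame(n);f["s"]=s;d[n]=f
    cv2.imwrite(f"pics/{n}0.png",f["image"][:,:,::-1])
    print(n,{k:v for k,v in f.items() if k not in("image","s")})
pickle.dump(d,open("f0.pkl","wb"));print(s)
E
```

```text
pics
scene {'fx': 379.05779125498174, 'fy': 379.05779125498174, 'cx': 316.1098270027359, 'cy': 199.32525233835844, 'dist_coeffs': array([-0.03341875,  0.        ,  0.        ,  0.        ,  0.        ]), 'world_to_cam': array([[ 0.75231099,  0.65874376, -0.00921029, -0.39421515],
       [ 0.37065163, -0.43477361, -0.82072485, -0.12229282],
       [-0.54465177,  0.61402651, -0.57124941,  1.14822615],
       [ 0.        ,  0.        ,  0.        ,  1.        ]])}
top {'fx': 402.4086468627853, 'fy': 402.4086468627853, 'cx': 317.80828296056, 'cy': 199.50362378703352, 'dist_coeffs': array([-0.06374909,  0.        ,  0.        ,  0.        ,  0.        ]), 'world_to_cam': array([[ 0.02328291, -0.99930791,  0.0290104 , -0.04050254],
       [-0.99690163, -0.02538813, -0.07444857,  0.54424387],
       [ 0.07513357, -0.02718713, -0.99680279,  1.12560353],
       [ 0.        ,  0.        ,  0.        ,  1.        ]])}
wrist {'fx': 281.69874876789487, 'fy': 281.69874876789487, 'cx': 320.975571453034, 'cy': 198.09384466702545, 'dist_coeffs': array([0.00909313, 0.        , 0.        , 0.        , 
[... 370 characters left out ...]
clock': 0.1, 'joint_positions': array([-1.25997536e+00,  3.42662170e-01,  1.52491483e+00,  1.43162433e-06,
        1.27541446e+00, -1.45991832e-01]), 'dq': array([ 0.00072018, -0.00148414, -0.00254897, -0.00074272, -0.0009734 ,
        0.00011336]), 'joint_efforts': array([ 2.50040925e-03, -4.32005954e+01, -2.44694549e+01,  7.19690393e-02,
        5.25773282e-02, -2.90260061e-05]), 'eef_pos': array([ 0.23149306, -0.47083438,  0.24811204]), 'ee_rot': array([-3.14020893e+00, -2.04844092e-04,  4.56812238e-01]), 'wrist_force': array([-0.34279793, -0.21810424, -0.87657531]), 'wrist_torque': array([ 0.03126058, -0.01005846,  0.01097984]), 'gripper_force': 0.0, 'gripper_width': 0.09191211934512591}
```

View pics/scene0.png

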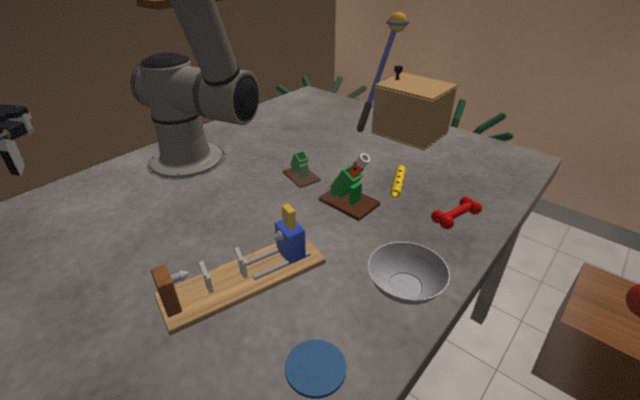

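View pics/top0.png

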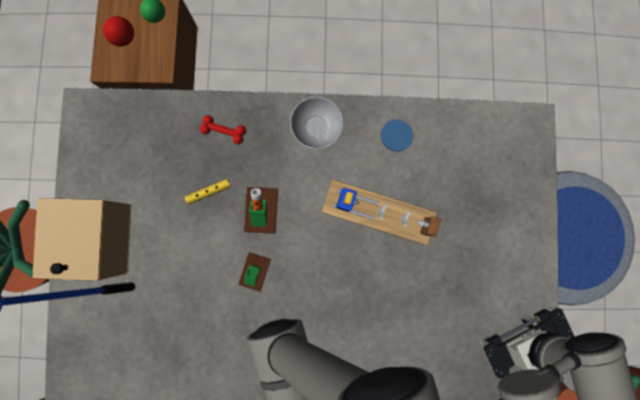

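The orange tube is in the larger rack at scene (358,165) / top (257,197). The candidates to avoid are the yellow tube at scene (399,180) / top (207,191) and the small rack at scene (300,165) / top (253,272). The stand's post is at scene (165,290) / top (430,226) and the tail at scene (290,240) / top (347,198). Next I'll check close crops.

Run:
```python
import pickle,cv2,numpy as np
d=pickle.load(open("f0.pkl","rb"))
S=d["scene"]["image"];T=d["top"]["image"]
def c(I,x,y,w,h,k): 
    r=cv2.resize(I[y:y+h,x:x+w],None,fx=k,fy=k,interpolation=cv2.INTER_CUBIC)
    for i in range(0,w,10): cv2.putText(r,str(x+i) if i%20==0 else "|",(i*k,8),0,.3,(255,255,255),1)
    for i in range(10,h,10): cv2.putText(r,str(y+i),(0,i*k+3),0,.3,(255,255,255),1)
    return r
A=np.zeros((600,800,3),np.uint8)
a=c(S,315,145,70,75,4);A[:300,:280]=a
a=c(T,235,180,50,60,5);A[:300,280:530]=a
a=c(T,320,175,125,75,4);A[300:600,300:800]=a
a=c(S,150,200,180,125,2)[:,:300];A[300:550,:300]=a
a=c(S,265,200,64,72,4);A[:288,540:796]=a
cv2.imwrite("pics/crop1.png",A[:,:,::-1])
```

```text
(no output)
```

View pics/crop1.png

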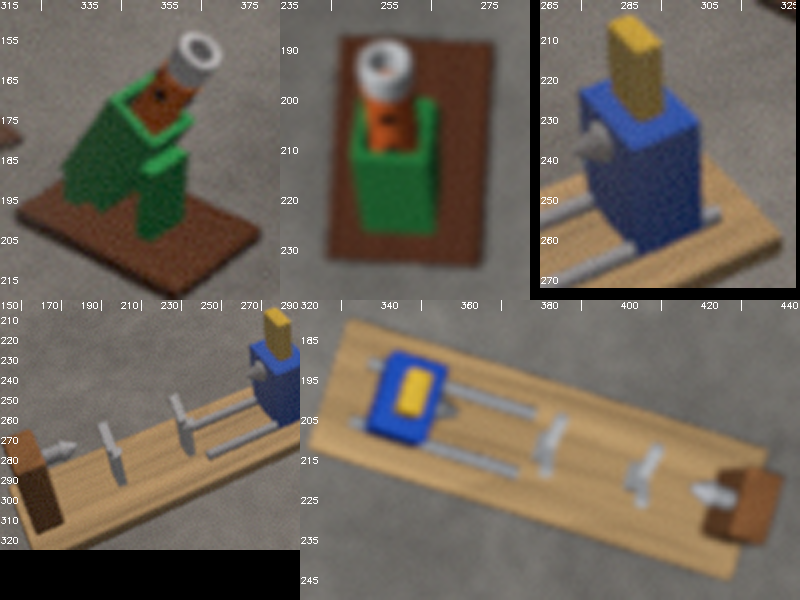

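The crop confirms an orange tube with a dark-spotted body and white sleeve in the larger rack, with its top at scene (365,158) / top (256,192). The fin top is at scene (289,208) / top (349,198). Now I'll fit the poses.

```bash
cat > h.py <<'E'
import pickle,cv2,numpy as np
from scipy.spatial.transform import Rotation as R
from scipy.optimize import least_squares
def K(f): return np.array([[f["fx"],0,f["cx"]],[0,f["fy"],f["cy"]],[0,0,1]])
def w2c(f):
    if "world_to_cam" in f: return f["world_to_cam"]
    T=np.eye(4);T[:3,:3]=R.from_euler("xyz",f["s"]["ee_rot"]).as_matrix();T[:3,3]=f["s"]["eef_pos"]
    return np.linalg.inv(T@f["hand_eye"])
def proj(f,P):
    M=w2c(f);return cv2.projectPoints(np.atleast_2d(P).astype(float),cv2.Rodrigues(M[:3,:3])[0],M[:3,3],K(f),f["dist_coeffs"])[0][:,0]
def ray(f,p):
    n=cv2.undistortPoints(np.array([[p]],float),K(f),f["dist_coeffs"])[0,0]
    M=np.linalg.inv(w2c(f));d=M[:3,:3]@[n[0],n[1],1];return M[:3,3],d/np.linalg.norm(d)
def tri(*fp):
    A=0;b=0;ds=[ray(f,p) for f,p in fp]
    for o,d in ds: Q=np.eye(3)-np.outer(d,d);A=A+Q;b=b+Q@o
    X=np.linalg.solve(A,b)
    return X.round(4),[round(1e3*np.linalg.norm(np.cross(X-o,d)),1) for o,d in ds]
def onz(f,p,z):
    o,d=ray(f,p);return (o+d*(z-o[2])/d[2]).round(4)
def pose(p,P): # x,y,yaw of points P
    c,s=np.cos(p[2]),np.sin(p[2]);P=np.atleast_2d(P)
    return np.c_[p[0]+c*P[:,0]-s*P[:,1],p[1]+s*P[:,0]+c*P[:,1],P[:,2]]
def fit(obs,x0): # obs: (frame,point,pixel)
    r=lambda p:np.concatenate([(proj(f,pose(p,P))[0]-q) for f,P,q in obs])
    s=least_squares(r,x0,loss="soft_l1");return s.x.round(4),s.fun.reshape(-1,2).round(1)
E
python3 - <<'E'
from h import *
d=pickle.load(open("f0.pkl","rb"));S,T=d["scene"],d["top"]
print("tubetop",tri((S,(365,158)),(T,(256,192.4))))
print("fin",tri((S,(288.7,208)),(T,(348.7,197.7))))
h=.012;o=[(T,(.065,.045,h),(247,187.2)),(T,(.065,-.045,h),(277.8,188.4)),(T,(-.065,-.045,h),(275,233.2)),(T,(-.065,.045,h),(244.6,232)),
(S,(-.065,-.045,h),(359.5-40.5,198.8)),(S,(.065,-.045,h),(359.5,219.2)),(S,(.065,.045,h),(380,203.2))]
p,e=fit(o,[.55,.15,0]);print("rack",p,e.tolist())
h=.015;o=[(T,(.05,.16,h),(331.7,180)),(T,(.05,-.16,h),(437,212.5)),(T,(-.05,-.16,h),(428.7,245)),(T,(-.05,.16,h),(322.5,211.2))]
p,e=fit(o,[.5,-.1,-.3]);print("stand",p,e.tolist())
fin=tri((S,(288.7,208)),(T,(348.7,197.7)))[0];c,s=np.cos(p[2]),np.sin(p[2]);v=fin[:2]-p[:2]
print("fin in stand",c*v[0]+s*v[1],-s*v[0]+c*v[1],fin[2])
print("top pin tip",onz(T,((696-300)/4+320,(492-300)/4+175),.075),"rests",onz(T,(382,212),.075),onz(T,(405,219),.075))
E
```

```text
tubetop (array([0.5514, 0.1348, 0.1414]), [np.float64(1.6), np.float64(1.6)])
fin (array([ 0.5446, -0.1026,  0.1313]), [np.float64(1.7), np.float64(1.7)])
rack [ 0.5135  0.1336 -0.0137] [[-0.4, -1.1], [0.2, -1.1], [1.0, -0.5], [-0.3, -0.5], [-2.3, -1.5], [-1.1, -1.0], [0.3, -1.8]]
stand [ 0.5133 -0.2078 -0.2757] [[0.5, -0.7], [0.5, -0.5], [-0.5, 0.2], [-0.5, 1.2]]
fin in stand 0.0014803479578056958 0.1097476130488669 0.1313
top pin tip [ 0.4836 -0.3039  0.075 ] rests [ 0.5113 -0.2015  0.075 ] [ 0.4937 -0.2651  0.075 ]
```

```bash
cat >> h.py <<'E'
def shift(s,tgt,yaw): # tool-axis shift in mm and twist to TCP target
    r=R.from_euler("xyz",s["ee_rot"]).as_matrix()
    t=(yaw-s["ee_rot"][2]+np.pi)%(2*np.pi)-np.pi
    return (1e3*r.T@(np.array(tgt)-s["eef_pos"])).round(1).tolist(),round(-t,3)
E
python3 -c "
from h import *;from cell import ctrl
print(shift(ctrl.sense(),(.50,.135,.25),-.014))"
```

```text
([508.2, -425.4, -1.2], np.float64(0.471))
```

apply_moves([
  [80,[508,-425,-1],0.47],
  [80,[508,-425,-1],0.47],
  [80,[508,-425,-1],0.47],
  [80,[508,-425,-1],0.47],
  [80,[508,-425,-1],0.47],
  [80,[508,-425,-1],0.47],
  [80,[508,-425,-1],0.47],
  [80,[508,-425,-1],0.47],
  [80,[508,-425,-1],0.47],
  [80,[508,-425,-1],0.47],
  [80,[508,-425,-1],0.47],
  [80,[508,-425,-1],0.47],
])

```text
clock: 1.65
eef_pos: [0.5003, 0.1366, 0.2489]
ee_rot: [-3.141, 0.001, -0.009]
wrist_force: [0.7, -0.4, 0.2]
gripper_width: 0.0802
gripper_force: 0.0
```

```bash
cat >> h.py <<'E'
def look(name,n="wrist"):
    from cell import ctrl
    s=ctrl.sense();f=ctrl.grab_frame(n);f["s"]=s
    pickle.dump(f,open(name+".pkl","wb"));cv2.imwrite(f"pics/{name}.png",f["image"][:,:,::-1]);return f
E
python3 -c "
from h import *
f=look('w1');s=f['s'];print(s['clock'],s['eef_pos'],s['ee_rot'],s['wrist_force'],s['joint_positions'])"
```

```text
1.65 [0.50030264 0.13659967 0.24894252] [-3.14145632e+00  8.81408767e-04 -9.34541673e-03] [ 0.73315644 -0.41861167  0.22076576] [1.18541296e-01 3.30610994e-01 1.54035818e+00 2.59155755e-04
 1.27148031e+00 1.69860658e+00]
```

View pics/w1.png

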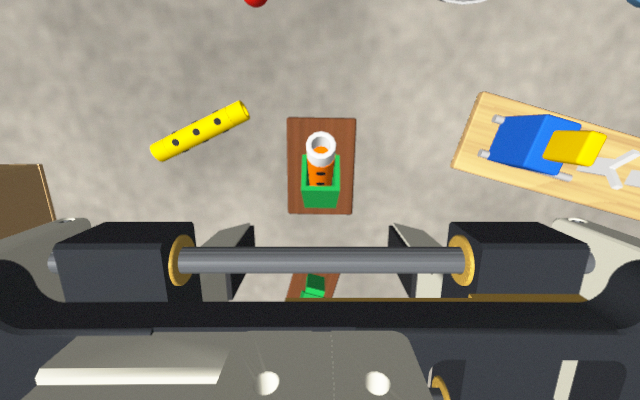

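The wrist view shows the tube top at (321,147), between the fingers' columns. The rack base corners are (288,118), (355,118), (351,214) and (290,214), and the stand's corner is (480,92).

Run:
```python
from h import *
d=pickle.load(open("f0.pkl","rb"));S,T=d["scene"],d["top"];W=pickle.load(open("w1.pkl","rb"))
print(tri((S,(364.6,157.6)),(W,(321,147))),tri((T,(255.6,192)),(W,(321,147))),tri((S,(364.6,157.6)),(T,(255.6,192)),(W,(321,147))))
h=.012;o=[(W,(.065,.045,h),(288,118)),(W,(.065,-.045,h),(355,118)),(W,(-.065,-.045,h),(351,214)),(W,(-.065,.045,h),(290,214))]
p,e=fit(o,[.55,.15,0]);print("rack",p,e.tolist())
print(shift(W["s"],(.545,.1345,.131),-.014))
```

```text
(array([0.5502, 0.1354, 0.1422]), [np.float64(1.3), np.float64(1.3)]) (array([0.55  , 0.1342, 0.1499]), [np.float64(0.6), np.float64(0.6)]) (array([0.5506, 0.135 , 0.1425]), [np.float64(1.2), np.float64(0.5), np.float64(1.5)])
rack [ 0.5117  0.135  -0.0113] [[-2.3, -0.8], [1.7, -0.6], [2.4, 1.1], [-1.6, 0.9]]
([44.8, 1.7, 117.9], np.float64(0.005))
```

apply_moves([
  [80,[41,1.5,60],0],
  [80,[41,1.5,119],0],
  [80,[41,1.5,119],0],
  [80,[41,1.5,119],0],
  [10,[41,1.5,119],0],
  [10,[41,1.5,119],0],
  [10,[41,1.5,119],0],
  [10,[41,1.5,119],0],
  [10,[41,1.5,119],0],
  [10,[41,1.5,119],0],
])

```text
clock: 2.95
eef_pos: [0.5412, 0.1333, 0.1308]
ee_rot: [-3.139, -0.0, -0.014]
wrist_force: [-0.0, 9.8, -1.3]
gripper_width: 0.0253
gripper_force: 29.8
```

apply_moves([
  [10,[0,-1.5,0],0],
  [10,[2.5,-1.5,-4.3],0],
  [10,[5,-1.5,-8.7],0],
  [10,[10,-1.5,-17.3],0],
])

```text
clock: 3.45
eef_pos: [0.551, 0.1335, 0.1482]
ee_rot: [3.141, 0.001, -0.013]
wrist_force: [0.0, 1.4, -0.5]
gripper_width: 0.0257
gripper_force: 29.8
```

apply_moves([
  [10,[5,0,-8.7],0],
  [10,[12,0,-20.8],0],
  [10,[19,0,-33],0],
  [10,[26,0,-45],0],
  [10,[33,0,-57.2],0],
  [10,[38,0,-65.8],0],
  [10,[38,0,-90],0],
  [10,[38,0,-90],0],
])

```text
clock: 4.45
eef_pos: [0.5901, 0.1332, 0.2398]
ee_rot: [-3.141, -0.004, -0.013]
wrist_force: [-0.8, -0.6, -0.9]
gripper_width: 0.0254
gripper_force: 29.8
```

```bash
python3 -c "
from h import *
f=look('s2','scene');s=f['s'];print(s['clock'],s['eef_pos'],s['wrist_force'],s['gripper_width'])
a=cv2.resize(f['image'][80:260,240:480],None,fx=2,fy=2,interpolation=2);w=look('w2')['image'];cv2.imwrite('pics/c2.png',np.vstack([a,cv2.resize(w[60:240,160:400],None,fx=2,fy=2)[:240]])[:,:,::-1])"
```

```text
4.45 [0.59007575 0.13320628 0.23981715] [-0.81617756 -0.57532345 -0.91094848] 0.025386468665937908
```

View pics/c2.png

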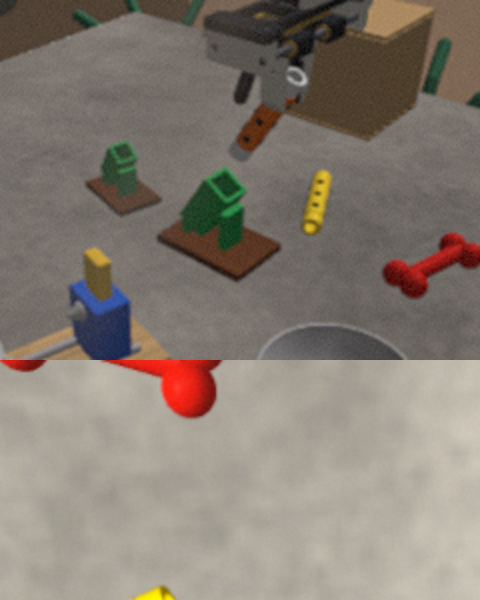

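The scene view shows the tube held above the empty rack, still leaning 30°. The tool can't tilt, so I'll pivot the tube down to horizontal with its foot on free table near (0.34, 0), then regrip it at the middle.

apply_moves([
  [10,[-50,34,0],0],
  [10,[-100,68,0],0],
  [10,[-150,102,0],0],
  [10,[-203,136,0],0],
  [10,[-203,136,30],0],
  [10,[-203,136,80],0],
  [10,[-203,136,120],0],
  [10,[-203,136,125],0],
  [10,[-203,136,130],0],
  [10,[-203,136,132],0],
  [10,[-203,136,132],0],
])

```text
clock: 5.92
eef_pos: [0.3848, -0.0002, 0.1067]
ee_rot: [3.141, -0.002, -0.013]
wrist_force: [0.2, -0.5, -1.9]
gripper_width: 0.0256
gripper_force: 29.9
```

apply_moves([
  [10,[0,0,1],0],
  [10,[4.5,0,3],0],
  [10,[9,0,5],0],
  [10,[13,0,7.5],0],
  [10,[17,0,10],0],
])

```text
clock: 6.55
eef_pos: [0.4018, -0.0003, 0.0959]
ee_rot: [-3.141, -0.001, -0.013]
wrist_force: [0.6, 1.7, 3.8]
gripper_width: 0.0251
gripper_force: 30.0
```

apply_moves([
  [10,[8,0,6],0],
  [10,[15,0,12],0],
  [10,[22,0,19],0],
  [10,[28,0,27],0],
  [10,[34,0,35],0],
])

```text
clock: 7.18
eef_pos: [0.4356, -0.0009, 0.0603]
ee_rot: [3.141, 0.0, -0.013]
wrist_force: [-0.4, 1.5, 0.9]
gripper_width: 0.025
gripper_force: 30.0
```

apply_moves([
  [10,[5,0,8],0],
  [10,[8,0,16],0],
  [10,[11,0,24],0],
  [10,[13,0,30],0],
  [10,[14,0,33],0],
  [10,[14,0,33],0],
])

```text
clock: 7.92
eef_pos: [0.449, -0.0011, 0.0278]
ee_rot: [3.141, 0.001, -0.013]
wrist_force: [-0.6, 0.4, 0.8]
gripper_width: 0.0248
gripper_force: 30.0
```

```bash
python3 -c "
from h import *
f=look('s3','scene');a=cv2.resize(f['image'][100:250,150:400],None,fx=2.4,fy=2.4,interpolation=2);cv2.imwrite('pics/c3.png',a[:,:,::-1]);look('w3')"
```

```text
(no output)
```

View pics/c3.png

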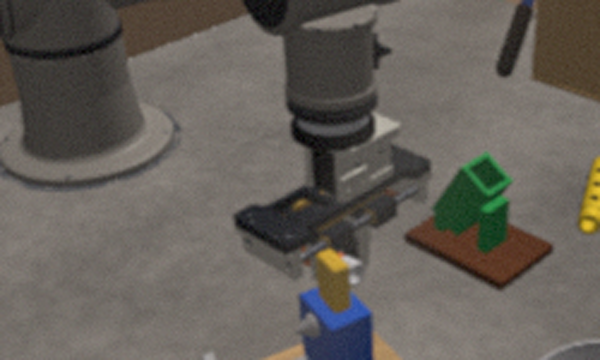

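The tube itself is hidden behind the gripper and fin, but the low forces show it pivoted freely. I'll open, rise and look from the wrist.

apply_moves([
  [44,[0,0,0],0],
  [44,[0,0,0],0],
  [44,[0,0,0],0],
  [60,[0,0,-30],0],
  [60,[0,0,-80],0],
  [60,[-50,0,-130],0],
  [60,[-80,0,-170],0],
  [60,[-80,0,-170],0],
  [60,[-80,0,-170],0],
])

```text
clock: 9.15
eef_pos: [0.3696, -0.0, 0.1979]
ee_rot: [3.141, -0.001, -0.013]
wrist_force: [-0.1, -0.5, -0.1]
gripper_width: 0.0598
gripper_force: 0.0
```

```bash
python3 -c "
from h import *
f=look('w4');s=f['s'];print(s['clock'],s['eef_pos'],s['ee_rot']);im=f['image']
hsv=cv2.cvtColor(im,cv2.COLOR_RGB2HSV);m=cv2.inRange(hsv,(3,150,90),(17,255,255));n,l,st,c=cv2.connectedComponentsWithStats(m)
print([(st[i].tolist(),c[i].round(1).tolist()) for i in range(1,n) if st[i][4]>80])"
```

```text
9.15 [ 3.69579250e-01 -4.21904094e-05  1.97939244e-01] [ 3.14132403e+00 -1.07292124e-03 -1.33545554e-02]
[([150, 0, 83, 117, 4500], [205.4, 63.9]), ([624, 69, 16, 37, 303], [633.8, 90.5]), ([318, 111, 16, 83, 734], [327.7, 151.9]), ([170, 168, 62, 54, 1850], [202.2, 192.6])]
```

View pics/w4.png

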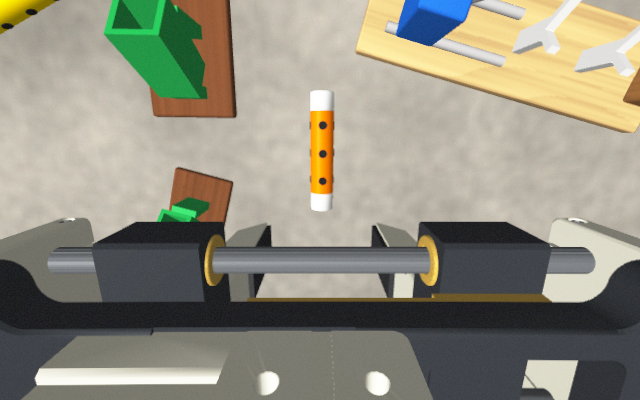

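The tube lies flat with its ends at (321,91) and (321,210), well clear of the racks and stand.

```bash
python3 -c "
from h import *
f=pickle.load(open('w4.pkl','rb'))
a=onz(f,(321.5,91),.018);b=onz(f,(321.5,210),.013);print(a,b,np.linalg.norm(a-b))
v=a-b;print(np.arctan2(v[1],v[0]));m=(a+b)/2;print(m)
t=m-v/np.linalg.norm(v)*.02;print(t,shift(f['s'],(t[0],t[1],.0245),np.arctan2(v[1],v[0])))"
```

```text
[ 0.4713 -0.0034  0.018 ] [ 0.3394 -0.0018  0.013 ] 0.13200443174378657
-0.012129806889427795
[ 0.40535 -0.0026   0.0155 ]
[ 0.38536582 -0.00235758  0.01474245] ([15.6, 2.1, 173.5], np.float64(-0.001))
```

apply_moves([
  [60,[15.5,2,60],0],
  [60,[15.5,2,120],0],
  [50,[15.5,2,165],0],
  [44,[15.5,2,173],0],
  [44,[15.5,2,173],0],
  [10,[15.5,2,173],0],
  [10,[15.5,2,173],0],
  [10,[15.5,2,173],0],
  [10,[15.5,2,173],0],
  [10,[15.5,2,165],0],
  [10,[15.5,2,120],0],
  [10,[15.5,2,60],0],
])

```text
clock: 10.7
eef_pos: [0.3835, -0.002, 0.1388]
ee_rot: [-3.141, 0.004, -0.013]
wrist_force: [2.4, -0.4, -0.6]
gripper_width: 0.025
gripper_force: 30.0
```

Run:
```python
from h import *
# stand fit incl. what top and scene show; corners at base top
d=pickle.load(open("f0.pkl","rb"));S,T=d["scene"],d["top"]
for W in (pickle.load(open("w1.pkl","rb")),):
  h=.015
  o=[(T,(.05,.16,h),(331.5,180)),(T,(.05,-.16,h),(437,212.5)),(T,(-.05,-.16,h),(428.5,245)),(T,(-.05,.16,h),(322.5,211.2)),(W,(.05,.16,h),(481,92)),(W,(-.05,.16,h),(453,166))]
  p,e=fit(o,[.5,-.1,-.3]);print("stand",p,e.tolist())
p4=pickle.load(open("w4.pkl","rb"));print(onz(p4,(357,51),.015),pose(p,[(-.05,.16,.015)]))
```

```text
stand [ 0.5138 -0.2057 -0.2742] [[-0.1, -0.9], [-0.1, -0.7], [-1.0, -0.0], [-1.2, 1.1], [2.6, -0.6], [-0.2, 3.6]]
[ 0.5097 -0.0403  0.015 ] [[ 0.5089922  -0.03813841  0.015     ]]
```

apply_moves([
  [10,[0,0,-60],0],
  [10,[20,50,-111],0],
  [10,[39,100,-111],0],
  [10,[39,150,-111],0],
  [10,[39,198,-111],0],
  [10,[39,198,-111],0],
  [10,[39,198,-111],0],
])

```text
clock: 11.58
eef_pos: [0.4206, -0.2, 0.2489]
ee_rot: [-3.141, 0.001, -0.014]
wrist_force: [-0.8, 0.8, -0.6]
gripper_width: 0.0252
gripper_force: 30.0
```

```bash
python3 -c "
from h import *
f=look('w5');s=f['s'];print(s['clock'],s['eef_pos'],s['ee_rot'],s['gripper_width'])
im=cv2.resize(f['image'][:260,100:560],(782,442),interpolation=2)
for i in range(0,460,20): cv2.putText(im,str(100+i) if i%40==0 else '|',(int(i*1.7),8),0,.3,(255,0,0),1)
for i in range(20,260,20): cv2.putText(im,str(i),(0,int(i*1.7)+3),0,.3,(255,0,0),1)
cv2.imwrite('pics/c5.png',im[:,:,::-1])"
```

```text
11.575 [ 0.42059104 -0.19997124  0.24889095] [-3.14054594e+00  9.22223405e-04 -1.37743516e-02] 0.02520601120779323
```

View pics/c5.png

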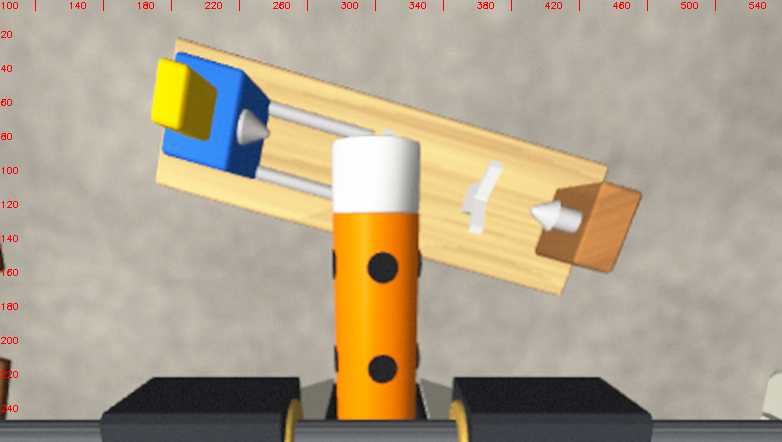

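The wrist view shows the tail tip at (258,78), head pin tip at (412,125), fin top centre at (200,55), the −y rest at about (385,117), and base corners at (205,22), (457,98), (431,173) and (192,108).

Run:
```python
from h import *
d=pickle.load(open("f0.pkl","rb"));S,T=d["scene"],d["top"];W=pickle.load(open("w5.pkl","rb"))
h=.015;C=[(.05,.16,h),(.05,-.16,h),(-.05,-.16,h),(-.05,.16,h)]
ow=list(zip([W]*4,C,[(204.7,22.4),(457,97.6),(430.6,173),(192.4,107.6)]))
ot=list(zip([T]*4,C,[(331.5,180),(437,212.5),(428.5,245),(322.5,211.2)]))
pw,e=fit(ow,[.5,-.2,-.3]);print(pw,e.tolist());p,e=fit(ow+ot,[.5,-.2,-.3]);print(p,e.tolist())
def st(X):
    c,s=np.cos(pw[2]),np.sin(pw[2]);v=X[:2]-pw[:2];return np.round([c*v[0]+s*v[1],-s*v[0]+c*v[1],X[2]],4)
q=lambda x,y:(100+x/1.7,y/1.7)
print("tailtip",st(onz(W,q(268,133),.075)),"head",st(onz(W,q(530,213),.075)),"fin",st(onz(W,q(170,93),.133)))
print("post",[st(onz(W,q(*k),.093)) for k in((606,183),(573,263),(641,192),(610,271))])
print("rest",[st(onz(W,q(*k),z)) for k in((493,164),(477,233),(480,199)) for z in (.065,.075)])
# triangulated
print("head3d",st(tri((S,(187.3,271.5)),(W,q(530,213)))[0]),"tail3d",st(tri((S,(272.5,235.5)),(W,q(268,133)))[0]),"fin3d",st(tri((S,(288.5,207.8)),(W,q(170,93)))[0]))
```

```text
[ 0.5137 -0.2075 -0.2775] [[-1.3, -1.4], [3.9, -0.1], [1.2, 1.9], [-1.7, 0.8]]
[ 0.5136 -0.2075 -0.2772] [[-1.3, -1.3], [3.9, -0.1], [1.2, 1.9], [-1.6, 0.9], [0.6, -0.9], [0.4, -0.5], [-0.5, 0.2], [-0.6, 1.0]]
tailtip [0.0008 0.0723 0.075 ] head [-0.0019 -0.0949  0.075 ] fin [0.0006 0.1068 0.133 ]
post [array([ 0.0239, -0.1261,  0.093 ]), array([-0.0242, -0.1244,  0.093 ]), array([ 0.0244, -0.1474,  0.093 ]), array([-0.0228, -0.1476,  0.093 ])]
rest [array([ 0.0209, -0.0655,  0.065 ]), array([ 0.0194, -0.0635,  0.075 ]), array([-0.0219, -0.069 ,  0.065 ]), array([-0.0221, -0.0669,  0.075 ]), array([-0.0013, -0.0642,  0.065 ]), array([-0.002 , -0.0622,  0.075 ])]
head3d [-0.0017 -0.0944  0.075 ] tail3d [0.0005 0.0719 0.0804] fin3d [0.0011 0.1094 0.1309]
```

```bash
python3 -c "
from h import *;from cell import ctrl
print(shift(ctrl.sense(),(.5052,-.2353,.13),1.291))"
```

```text
([84.9, 34.8, 118.9], np.float64(-1.304))
```

apply_moves([
  [10,[20,10,0],-0.18],
  [10,[40,20,0],-0.36],
  [10,[60,30,0],-0.54],
  [10,[85,35,0],-0.72],
  [10,[85,35,0],-0.9],
  [10,[85,35,0],-1.08],
  [10,[85,35,20],-1.26],
  [10,[85,35,60],-1.304],
  [10,[85,35,110],-1.304],
  [10,[85,35,119],-1.304],
  [10,[85,35,119],-1.304],
])

```text
clock: 13.0
eef_pos: [0.5062, -0.2362, 0.1308]
ee_rot: [3.141, 0.0, 1.292]
wrist_force: [-0.0, -0.7, 0.1]
gripper_width: 0.0251
gripper_force: 30.0
```

```bash
python3 -c "
from h import *
f=look('w6');s=f['s'];g=look('s6','scene');print(s['clock'],s['eef_pos'],s['ee_rot'],s['wrist_force']);print(shift(s,(.5052,-.2353,.084),1.291))
im=np.vstack([cv2.resize(f['image'][:250,120:520],(640,400)),np.pad(cv2.resize(g['image'][200:330,140:340],None,fx=1.5,fy=1.5,interpolation=2),((0,0),(0,340),(0,0)))])
cv2.imwrite('pics/c6.png',im[:,:,::-1])"
```

```text
13.0 [ 0.50617033 -0.23615956  0.13080656] [3.14133062e+00 7.62387161e-05 1.29199150e+00] [-0.03134585 -0.66969444  0.14459963]
([0.6, -1.2, 46.8], np.float64(0.001))
```

View pics/c6.png

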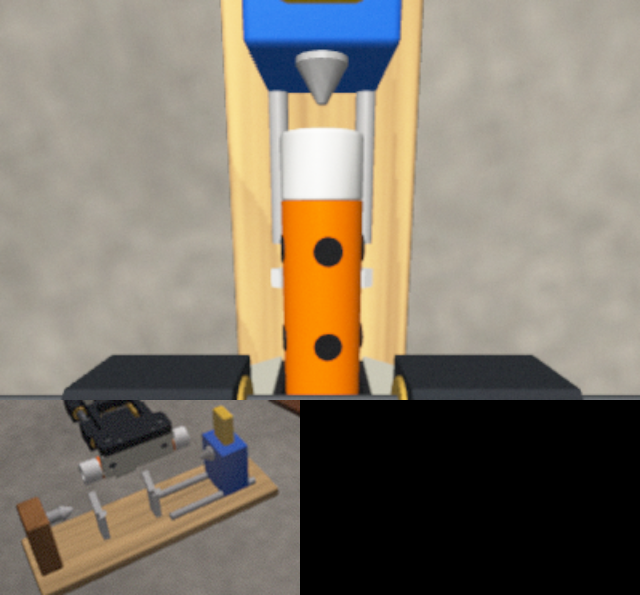

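The wrist view shows the tube axis in line with the tail cone and centred between the rest ears, and the scene view shows the −y end clear of the head pin. Now lowering.

apply_moves([
  [10,[0,-0.3,20],0],
  [10,[0,-0.3,35],0],
  [10,[0,-0.3,40],0],
  [10,[0,-0.3,43],0],
  [10,[0,-0.3,45],0],
  [10,[0,-0.3,46],0],
])

```text
clock: 13.85
eef_pos: [0.5058, -0.237, 0.0845]
ee_rot: [3.14, 0.0, 1.291]
wrist_force: [0.6, 0.1, 4.6]
gripper_width: 0.0253
gripper_force: 30.0
```

apply_moves([
  [50,[0,0,0],0],
  [50,[0,0,0],0],
  [50,[0,0,0],0],
  [50,[0,0,-20],0],
  [50,[0,0,-60],0],
  [30,[-20,0,-110],0],
  [0,[-40,0,-150],0],
  [0,[-40,0,-150],0],
])

```text
clock: 14.85
eef_pos: [0.4952, -0.2771, 0.2375]
ee_rot: [3.135, 0.003, 1.289]
wrist_force: [-0.3, 0.2, -1.0]
gripper_width: 0.0247
gripper_force: 0.0
```

```bash
python3 -c "
from h import *
f=look('w7');s=f['s'];print(s['clock'],s['eef_pos'],s['ee_rot'],s['wrist_force'])
im=cv2.resize(f['image'][:260,160:480],None,fx=2.2,fy=2.2)
for i in range(0,320,20): cv2.putText(im,str(160+i) if i%40==0 else '|',(int(i*2.2),8),0,.3,(255,0,0),1)
for i in range(20,260,20): cv2.putText(im,str(i),(0,int(i*2.2)+3),0,.3,(255,0,0),1)
cv2.imwrite('pics/c7.png',im[:,:,::-1])
print(shift(s,(.5547,-.063,.22),1.291),shift(s,(.5547,-.063,.127),1.291))"
```

```text
14.85 [ 0.49519091 -0.27714679  0.23749554] [3.13481121e+00 2.89227054e-03 1.28926310e+00] [-0.31248543  0.2092549  -0.95926113]
([222.3, -2.4, 16.8], np.float64(-0.002)) ([222.6, -3.1, 109.8], np.float64(-0.002))
```

View pics/c7.png

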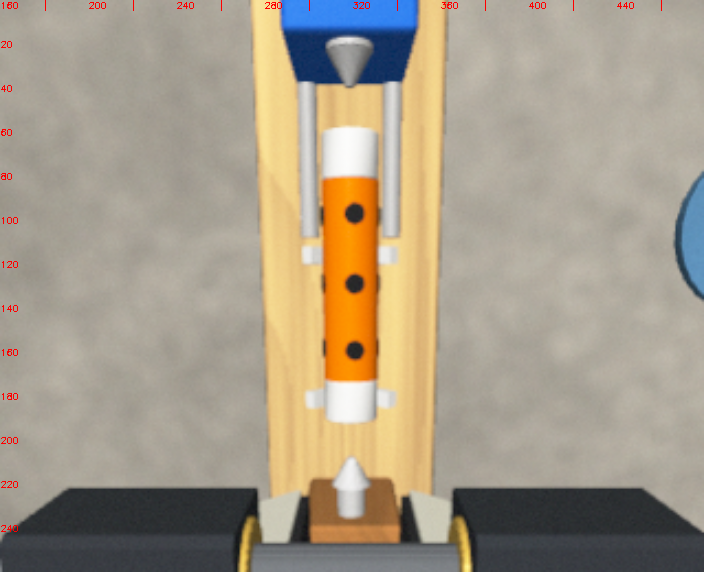

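The tube lies in both rests, in line with both pins, with gaps at each end. Next the shut fingers go behind the fin.

apply_moves([
  [0,[50,-2,10],0],
  [0,[110,-2,17],0],
  [0,[170,-2,17],0],
  [0,[222,-2.5,17],0],
  [0,[222,-2.5,17],0],
  [0,[222,-2.5,60],0],
  [0,[222,-2.5,109],0],
  [0,[222,-2.5,109],0],
  [0,[222,-2.5,109],0],
])

```text
clock: 16.02
eef_pos: [0.5537, -0.0617, 0.126]
ee_rot: [3.141, 0.0, 1.29]
wrist_force: [0.5, 0.6, 0.7]
gripper_width: 0.0004
gripper_force: 0.0
```

apply_moves([
  [0,[-10,0,0],0],
  [0,[-18,0,0],0],
  [0,[-21,0,0],0],
  [0,[-24,0,0],0],
  [0,[-27,0,0],0],
  [0,[-30,0,0],0],
  [0,[-33,0,0],0],
])

```text
clock: 16.9
eef_pos: [0.5446, -0.0921, 0.1256]
ee_rot: [3.141, -0.001, 1.291]
wrist_force: [0.3, 5.4, 4.0]
gripper_width: 0.0005
gripper_force: 2.6
```

apply_moves([
  [0,[-3,0,0],0],
  [0,[-6,0,0],0],
  [0,[-9,0,0],0],
  [0,[-12,0,0],0],
  [0,[-15,0,0],0],
  [0,[-18,0,0],0],
  [0,[-21,0,0],0],
  [0,[-24,0,0],0],
  [0,[-27,0,0],0],
])

```text
clock: 18.02
eef_pos: [0.5372, -0.1179, 0.1256]
ee_rot: [3.141, -0.001, 1.291]
wrist_force: [0.9, 7.5, 4.4]
gripper_width: 0.0001
gripper_force: 3.8
```

apply_moves([
  [0,[-2,0,0],0],
  [0,[-4,0,0],0],
  [0,[-6,0,0],0],
  [0,[-8,0,0],0],
  [0,[-10,0,0],0],
])

```text
clock: 18.65
eef_pos: [0.5344, -0.1275, 0.1256]
ee_rot: [3.141, -0.001, 1.291]
wrist_force: [0.7, 5.2, 3.8]
gripper_width: 0.0004
gripper_force: 2.8
```

```bash
python3 -c "
from h import *
g=look('s8','scene');t=look('t8','top')
im=np.vstack([cv2.resize(g['image'][195:330,145:335],None,fx=2.2,fy=2.2,interpolation=2),np.pad(cv2.resize(t['image'][175:245,320:440],None,fx=3.4,fy=3.4,interpolation=2),((0,0),(0,10),(0,0)))])
cv2.imwrite('pics/c8.png',im[:,:,::-1])"
```

```text
(no output)
```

View pics/c8.png

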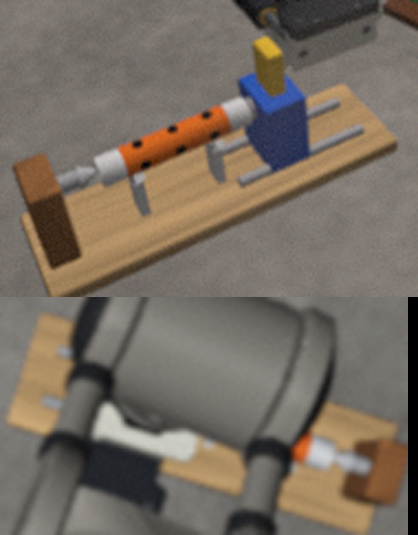

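The scene view shows the tail cone in the tube's +y end and the −y end just at the head pin's tip, with about 10 mm left. From here I'll feel for the seat.

apply_moves([
  [0,[-1,0,0],0],
  [0,[-2,0,0],0],
  [0,[-3,0,0],0],
  [0,[-4,0,0],0],
])

```text
clock: 19.25
eef_pos: [0.5333, -0.1315, 0.1255]
ee_rot: [3.141, -0.001, 1.291]
wrist_force: [1.1, 5.2, 4.3]
gripper_width: 0.0004
gripper_force: 2.7
```

apply_moves([
  [0,[-1,0,0],0],
  [0,[-2,0,0],0],
  [0,[-3,0,0],0],
])

```text
clock: 19.62
eef_pos: [0.5325, -0.1344, 0.1255]
ee_rot: [3.141, -0.001, 1.291]
wrist_force: [0.9, 5.2, 5.1]
gripper_width: 0.0003
gripper_force: 2.9
```

apply_moves([
  [0,[-0.7,0,0],0],
  [0,[-1.4,0,0],0],
  [0,[-2,0,0],0],
])

```text
clock: 20.0
eef_pos: [0.5319, -0.1363, 0.1255]
ee_rot: [3.141, -0.001, 1.291]
wrist_force: [1.6, 4.8, 4.4]
gripper_width: 0.0003
gripper_force: 2.8
```

apply_moves([
  [0,[-0.6,0,0],0],
  [0,[-1.2,0,0],0],
  [0,[-1.8,0,0],0],
])

```text
clock: 20.38
eef_pos: [0.5314, -0.138, 0.1255]
ee_rot: [3.141, -0.001, 1.291]
wrist_force: [0.6, 6.0, 4.3]
gripper_width: 0.0004
gripper_force: 2.9
```

apply_moves([
  [0,[-0.6,0,0],0],
  [0,[-1.2,0,0],0],
])

```text
clock: 20.62
eef_pos: [0.5311, -0.1391, 0.1255]
ee_rot: [3.141, -0.001, 1.291]
wrist_force: [1.9, 5.5, 5.0]
gripper_width: 0.0005
gripper_force: 3.0
```

apply_moves([
  [0,[-0.6,0,0],0],
  [0,[-1.2,0,0],0],
])

```text
clock: 20.88
eef_pos: [0.5309, -0.1399, 0.1255]
ee_rot: [3.141, -0.002, 1.291]
wrist_force: [3.5, 8.1, 3.5]
gripper_width: 0.0009
gripper_force: 4.3
```

Force is starting to rise: 8.8 N along the axis.

apply_moves([
  [0,[-0.4,0,0],0],
  [0,[-0.4,0,0],0],
])

```text
clock: 21.12
eef_pos: [0.5308, -0.14, 0.1255]
ee_rot: [3.141, -0.002, 1.291]
wrist_force: [3.0, 8.4, 3.7]
gripper_width: 0.0007
gripper_force: 4.4
```

apply_moves([
  [0,[-0.4,0,0],0],
  [0,[-0.4,0,0],0],
])

```text
clock: 21.38
eef_pos: [0.5308, -0.1402, 0.1255]
ee_rot: [3.141, -0.002, 1.291]
wrist_force: [3.4, 9.8, 4.0]
gripper_width: 0.0004
gripper_force: 4.9
```

apply_moves([
  [0,[-0.6,0,0],0],
  [0,[-0.6,0,0],0],
])

```text
clock: 21.62
eef_pos: [0.5308, -0.1404, 0.1256]
ee_rot: [3.14, -0.003, 1.291]
wrist_force: [3.0, 10.8, 3.6]
gripper_width: 0.0004
gripper_force: 5.8
```

apply_moves([
  [0,[-0.6,0,0],0],
  [0,[-0.6,0,0],0],
])

```text
clock: 21.88
eef_pos: [0.5307, -0.1406, 0.1255]
ee_rot: [3.14, -0.004, 1.291]
wrist_force: [4.5, 13.1, 5.0]
gripper_width: 0.0006
gripper_force: 6.7
```

apply_moves([
  [0,[-0.5,0,0],0],
  [0,[-0.5,0,0],0],
])

```text
clock: 22.12
eef_pos: [0.5306, -0.1407, 0.1255]
ee_rot: [3.14, -0.004, 1.291]
wrist_force: [3.7, 14.5, 4.6]
gripper_width: 0.0006
gripper_force: 7.5
```

The push is now about 15 N along the axis, 10 N above friction, with the tail no longer advancing. I'll back off and check.

apply_moves([
  [0,[3,0,0],0],
  [0,[15,0,0],0],
  [0,[35,0,0],0],
  [0,[45,0,-40],0],
  [0,[45,0,-100],0],
  [0,[20,60,-120],0],
  [0,[0,120,-120],0],
  [0,[0,180,-120],0],
  [0,[0,180,-120],0],
])

```text
clock: 23.25
eef_pos: [0.7052, -0.1935, 0.2397]
ee_rot: [-3.137, -0.0, 1.291]
wrist_force: [-1.3, 0.5, -0.6]
gripper_width: 0.0005
gripper_force: 0.0
```

```bash
python3 -c "
from h import *
g=look('s9','scene');t=look('t9','top')
print(g['s']['clock'],g['s']['eef_pos'],g['s']['wrist_force'])
im=np.vstack([cv2.resize(g['image'][200:320,150:330],None,fx=3.2,fy=3.2,interpolation=2),cv2.resize(t['image'][175:245,320:440],None,fx=2.8,fy=2.8,interpolation=2).repeat(1,0)[:,:336] if 0 else np.pad(cv2.resize(t['image'][175:245,320:440],None,fx=2.8,fy=2.8,interpolation=2),((0,0),(0,240),(0,0)))])
cv2.imwrite('pics/c9.png',im[:,:,::-1])"
```

```text
23.25 [ 0.70516855 -0.19346059  0.23974789] [-1.27139195  0.50232672 -0.59645336]
```

View pics/c9.png

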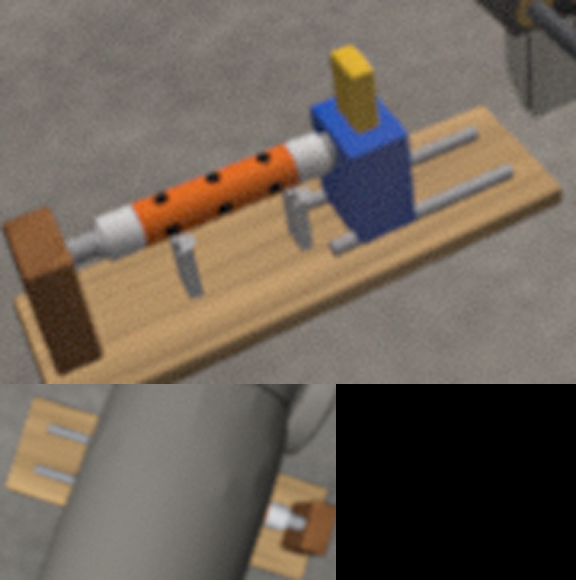

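```bash
python3 -c "
from cell import ctrl
print(ctrl.finish_job())"
```

```text
the job is handed in; nothing more can be done
None
```

The tube is mounted between the two pins and the job is handed in at about 23 s: the last push was about 15 N (roughly 10 N above friction), and the final picture shows both pins in the tube's ends and the tube off the rests, but I viewed 12 pictures, over the limit of 10.

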